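# Load a clamp arm into the sloping drill jig, changing the grip on the way

## Robot

A 7-joint arm with a two-finger parallel gripper is mounted at the origin on a cart in front of the work surface, level with it; the furniture and walls round the work are solid. World frame = base frame: x ahead of the robot, y to its left, z up, the work surface at z = 0. Lengths are in mm, angles in rad, forces in N, time in s.
With the tool pointing down it reaches from about 425 to 875 mm from the base axis. Payload 8.4 kg.
Tool frame: the origin (TCP) lies on the mounting face of the last link; the fingertips stand 182 mm ahead of it and the grasp point (between the pads) lies 164 mm ahead of it; z points along the fingers, y is the line along which they close (so a half turn about z gives the same grasp; the last joint's range is limited). The gripper opens to 87 mm and grips with 3 to 60 N. Pads are 19 mm wide; open, the fingers measure 117 mm over their backs; the gripper's body (75 mm by 190 mm) begins 51 mm behind the grasp point.
Start: joints at [1.179, 0.333, 0.04, 1.465, -0.013, 1.343, -0.059], TCP at [187.591, -622.321, 404.746] pointing down, gripper open.
Joint ranges: [-2.58, 2.58], [-0.38, 2.09], [-1.3, 1.39], [0.25, 2.4], [-1.5, 4.64], [0.08, 2.09], [-2.65, 2.65]. Speed limits (rad/s): [2.22, 2.22, 2.79, 2.79, 3.14, 3.14, 3.14].

## Interface

Orientations are given as a 3x3 rotation matrix whose columns are the frame's x, y, z axes.
In Python, from station import robot, eyes, finder gives the robot as it stands. The module is installed in compiled form; this text tells all that it offers.
- The arm moves only by the shell command python3 -m crank 'ROWS' [OPENING]. ROWS is JSON, a list of rows, each an object of numbers: "dx", "dy", "dz": the shift along the world's x, y, z in mm; "rx", "ry", "rz": the turn, a rotation vector about the world's x, y, z in rad. A call has 1 to 8 rows; each row shifts and turns the commanded pose from where the row before left it; what a row does not reach is not made up. A row lasts 1/10 s, in which the tool goes at most 50 mm and 8.59 degrees, less where a joint would pass 70% of its speed; a pose out of reach is approached as far as the arm can. A call with a gripper value outside its range is refused whole. OPENING is the opening, from -1 (shut) to 1 (fully open), so that 0 is half open, set as the call begins (- or left out, the last holds). The fingers move at their own pace and stop on an object; the grip force is fixed at half the most. Time passes only in rows, so rows that do not move let the fingers close. It gives the time, the measured TCP pose, the force, the opening and the grip force at its end, in the units of the state.
- robot.read_state(): the state, without advancing time (a new reading comes with each control period).
- eyes.read_camera(name): name is "scene" or "top" or "wrist"; returns (picture, depth): 480x640x3 uint8, red, green, blue; 480x640 float32, mm along the optical axis (not along the pixel's ray), 0 where there is no reading.
- eyes.camera_info(name): a dict with "K" (3x3 intrinsics, pixels), "T" (4x4, takes a point from camera to world coordinates); the wrist camera has in their place "T_tool_cam" (4x4, takes a point from camera to tool coordinates, whose origin is the TCP and whose axes are the flange's). Camera axes: x right, y up, looking along -z (the intrinsics and any distortion apply to the point x, -y, -z); pixel columns grow to the right and rows downward; lengths in mm; the calibration is good to about 2 mm. The wrist camera is an equidistant fisheye: a pixel r from the principal point sees the ray r / f radians off the axis. A picture is of the moment at which its call begins: read the wrist's pose just before it. camera_info takes no time and is no camera call.
- robot.sign_off(): hands the job in; it is judged then, once.
Trained networks look in the newest picture that a camera, given by its name, has taken for a name from the list of things; names that differ only in an ending like _2 or _b are one class to them, and where a whole thing is asked for, a point or a joint stands for the part that bears it (a point fixed in the world has none). Each returns a list of dicts, best first, with "conf" (0 to 1); they miss things now and then, are a little off and sometimes report something else, mostly with a low value. They report only what shows in the picture. A call takes as long as a camera call.
- finder.find_in(camera, name): "at" ([column, row] in pixels, amid what is visible of it).
- finder.pinpoint(camera, name): "at" ([column, row] in pixels: a listed point, or the origin of a listed thing).
The state is a dict: "time": time; "joints": joint angles; "qvel": joint speeds; "effort": joint torques, N m; "ee_pos": TCP position; "tcp_rot": TCP orientation; "wrist_force": force on the tool from outside, world axes, zero at the start; "torque": the same for the moment, N m; "opening": finger opening in mm; "finger_force": force on a finger pad.
Only numpy, scipy, OpenCV 4.12 (cv2) and the standard library are available. Lean on these libraries where they do the work, as an engineer would, in place of code of your own. Each camera call takes 0.05 s, during which the arm holds its last target. There are 200 camera calls.

## Task

Load the orange-nosed bar into the sloping drill jig: draw it out of the rack, lay it flat on the bench and let go, then take it again by its bare end and slide it nose first down the jig's channel, under the bridge, until its nose is fully home against the stop and holds the switch lever pressed; then let go. Leave the blue-nosed bar lying in its pocket of the rack.

Things in the scene. Friction and masses are not known exactly. Their poses are not given: they have to be found in the camera images.
- orange_bar: The work: flat aluminium clamp arm 160 long x 30 wide x 18 mm thick, 0.16 to 0.29 kg; 60 mm of its nose end are orange, the other end is bare metal. The last 12 mm of the nose are only 22 mm wide. Origin: middle of its underside; +x along it to the nose, y across, z up. Starts flat in either pocket of the rack, 88 mm of its nose end sticking out, the bare end inside.
- orange_bar_nose (a point): Centre of the end face of the orange nose: x = +80, z = 9 mm in the bar's frame; axes as the bar's.
- orange_bar_tail (a point): Centre of the bare end's face: x = -80, z = 9 mm in the bar's frame; axes as the bar's.
- blue_bar: An equal bar with a blue nose, in the rack's other pocket; it stays there. Origin and axes as for the orange-nosed bar.
- rack: Fixed plywood rack 128 wide, 84 deep, 39 mm high; two pockets, centre lines y = +40 and -40 mm, each 34 wide, 23.5 high, 76 mm deep, floor 8 mm over the bench, roofed, open only at the mouth; a floor lip 20 mm wide runs 20 mm out of each. Origin: on the bench under the middle of the mouth side; +x out of the mouth (the way to draw a bar), z up.
- jig: Fixed grey base plate 185 x 90 x 10 mm that carries the sloping channel. Origin: on the bench, 36 mm below the channel floor at the stop; +x level, the way the bar is pushed (downhill), z up. The plate reaches from x = -115 to +71 mm; the jig's highest part is about 105 mm over the bench.
- nest: The jig's channel: steel floor, blue walls, falling 30 degrees to the stop. Origin: mid-floor at the stop's face; +x down the slope, y across, z square to the floor. Floor x = -95 to 0 mm; walls 34 mm apart (2 mm play a side), 23 mm high, flared from x = -88 to -102. Open on top but for the bridge, x = -65 to -39 mm: underside 23 mm over the floor, its bush up to 41 mm.
- home (a point): Where the centre of the bar's nose face is when the bar is home: on the face of the stop (two steel cheeks 26 mm high, the lever between them), 9 mm over the channel floor. Axes as the nest's. A bar that is home leaves its last 65 mm, the bare end, free beyond the channel, with nothing beside it.
- nest_mouth (a point): Middle of the upper edge of the channel floor, 95 mm up the slope from the stop. Axes as the nest's.
- switch_lever (a joint): Angle (rad) of the presence switch's yellow lever with a red roller, hinged under the floor between the stop's cheeks. 0: free, leaning up the slope, first touched by a bar about 9 mm before home; it grows as the bar pushes it, about 0.33 with the bar home, at most 0.55. Its spring pushes back with about 1 N; friction keeps the bar where it is left.

How it is judged (in metres and radians):
On the way, in this order (a step that is already met when the one before it is completed fails the run):
1. the orange-nosed bar is out of the rack, lying flat on the bench, let go (height (world z) of each of orange_bar_nose, orange_bar_tail below 0.0115 m and linear speed of orange_bar below 0.02 m/s and contact force between the fingers and orange_bar below 0.1 N), for 0.2 s.
2. its nose has gone under the bridge of the channel (x of orange_bar_nose in the frame of nest between -0.045 and 0.004 m and z of orange_bar_nose in the frame of nest between 0 and 0.022 m and y of orange_bar_nose in the frame of nest between -0.012 and 0.012 m).
At the end, for the whole second after the job is handed in: The orange-nosed bar lies at rest in the jig's channel, its nose centre within 6 mm of home and its length within 0.07 rad of the channel's; the switch lever is held at more than 0.2 rad; the blue-nosed bar is within 30 mm of where it lay in the rack (distance between orange_bar_nose and home below 0.006 m and angle between the x axis of orange_bar and the x axis of nest, either way round below 0.07 rad and value of joint switch_lever above 0.2 rad and linear speed of orange_bar below 0.01 m/s and distance of blue_bar from where it was at the start of the episode below 0.03 m); the robot touches nothing.
It fails at once if the blue-nosed bar is drawn or pushed more than 30 mm from its place (distance of blue_bar from where it was at the start of the episode above 0.03 m).
It also fails if it takes over 58 s, if anything falls off the work surface, if the arm or the gripper's body presses on something with over 40 N, if the wrist force passes 120 N, or if a joint passes its speed limit or range.

## Working session

There is one attempt and no reset: what is moved stays moved. The work goes in short steps, Python scripts to look and compute and a shell command to move; the robot and the scene stay as the last step left them, time stands still between calls to the robot, and variables do not carry over. Pictures are saved under pics/ and viewed, at most 10 in all, crops included, and the job is handed in when it is done.

```bash
mkdir -p pics
cat > h.py <<'E'
import numpy as np, cv2
from station import robot, eyes, finder
def snap(cam,name=None):
    s=robot.read_state(); im,d=eyes.read_camera(cam)
    if name: cv2.imwrite(f'pics/{name}.png',im[:,:,::-1])
    return s,im,d
def camT(cam,s):
    i=eyes.camera_info(cam)
    if 'T' in i: return i,np.array(i['T'])
    T=np.eye(4);T[:3,:3]=s['tcp_rot'];T[:3,3]=s['ee_pos']
    return i,T@np.array(i['T_tool_cam'])
def ray(cam,s,px):
    i,T=camT(cam,s);K=np.array(i['K']);x=(px[0]-K[0,2])/K[0,0];y=(px[1]-K[1,2])/K[1,1]
    if cam=='wrist':
        r=np.hypot(x,y);k=np.sin(r)/r if r>1e-9 else 1
        v=np.array([x*k,-y*k,-np.cos(r)])
    else: v=np.array([x,-y,-1.])
    return T[:3,3],T[:3,:3]@v,v
def atz(cam,s,px,z):
    o,d,_=ray(cam,s,px);return o+d*(z-o[2])/d[2]
def atd(cam,s,px,dep):
    o,d,v=ray(cam,s,px);return o+d*dep[int(round(px[1])),int(round(px[0]))]/-v[2]
E
python3 - <<'E'
from h import *
np.set_printoptions(precision=1,suppress=True)
for c in ('top','scene'):
    s,im,d=snap(c,c+'0'); i=eyes.camera_info(c); print(c,np.array(i['K']).tolist(),np.array(i['T']).round(3).tolist(),[k for k in i])
    for n in ['orange_bar','orange_bar_nose','orange_bar_tail','blue_bar','rack','jig','nest','home','nest_mouth']:
        r=finder.pinpoint(c,n)[:2]
        for q in r: 
            try: print(n,q['conf'],np.array(q['at']),atd(c,s,q['at'],d))
            except Exception as e: print(n,q,e)
E
```

```text
top [[492.8971755922412, 0.0, 313.7337077934455], [0.0, 492.8971755922412, 238.09254133259728], [0.0, 0.0, 1.0]] [[-0.012, 0.998, -0.057, 413.319], [-1.0, -0.012, 0.005, 50.946], [0.004, 0.057, 0.998, 1297.287], [0.0, 0.0, 0.0, 1.0]] ['K', 'T']
orange_bar 0.7 [194.1 262.9] [425.5 353.2  26. ]
orange_bar_nose 0.66 [222.7 271.2] [403.3 279.9  25.1]
orange_bar_tail 0.32 [422.  234.3] [ 492.5 -236.7   21.3]
blue_bar 0.75 [197.1 228.2] [515.  345.6  25.9]
rack 0.71 [195.  245.9] [470.3 356.5   2.3]
jig 0.87 [446.4 226.4] [ 506.5 -279.9   96.6]
nest 0.64 [449.2 223.3] [ 514.  -287.    96.7]
nest 0.56 [455.1 224.4] [ 513.2 -309.    70.7]
home 0.78 [453.5 225. ] [ 512.  -305.8   67.8]
nest_mouth 0.78 [424.3 230.2] [ 498.7 -228.6   83.4]
scene [[496.4642036195467, 0.0, 323.4805414549661], [0.0, 496.4642036195467, 248.02571427476414], [0.0, 0.0, 1.0]] [[-0.669, 0.398, -0.628, -206.135], [-0.743, -0.369, 0.558, 664.745], [-0.009, 0.84, 0.542, 679.163], [0.0, 0.0, 0.0, 1.0]] ['K', 'T']
orange_bar 0.66 [220.3 350.2] [411.2 369.3  36.2]
orange_bar_nose 0.89 [260.6 334.9] [407.8 283.3  21.9]
blue_bar 0.73 [205.8 329.9] [475.  361.3  37.7]
blue_bar 0.64 [413.  207.5] [ 482.3 -256.5   72.6]
rack 0.3 [416.6 206.8] [ 487.2 -278.2   64.8]
jig 0.89 [411.8 220.5] [ 500.5 -281.4   16.9]
nest 0.62 [410.8 206.6] [ 479.8 -243.6   80.8]
home 0.7 [414.9 204.5] [ 485.8 -267.9   75.8]
nest_mouth 0.58 [398.5 205.2] [ 505.6 -226.    81.2]
```

Run:
```python
import cv2
t=cv2.imread('pics/top0.png');s=cv2.imread('pics/scene0.png')
a=cv2.resize(t[190:310,140:260],(400,400),interpolation=2);b=cv2.resize(t[170:290,390:510],(400,400),interpolation=2)
cv2.imwrite('pics/c0.png',cv2.hconcat([a,b]))
```

```text
(no output)
```

View pics/c0.png

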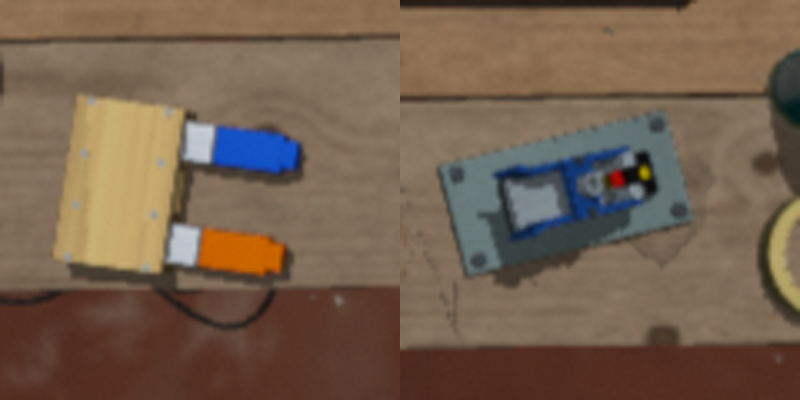

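View pics/scene0.png

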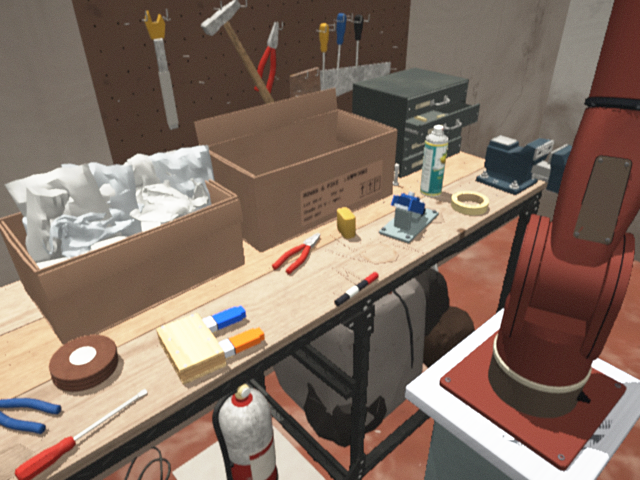

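The crops show the rack with its mouth towards -y (top image). The orange nose is at about (222,271), near the bench's front edge, and blue is at (197,228). The jig is at about (446,226), its channel running to the right and slightly up. The scene view shows pliers at (295,255) and a marker at (357,288) between them.

```bash
cat >> h.py <<'E'
def mask(im,col):
    h=cv2.cvtColor(im,cv2.COLOR_RGB2HSV)
    lo,hi=dict(orange=((8,180,150),(20,255,255)),blue=((105,150,60),(125,255,255)))[col]
    return cv2.inRange(h,lo,hi)
E
python3 - <<'E'
from h import *
np.set_printoptions(precision=3,suppress=True)
im=cv2.imread('pics/top0.png')[:,:,::-1].copy(); s=robot.read_state()
print(s['tcp_rot'],s['opening'],s['joints'])
print(eyes.camera_info('wrist'))
for c in ('orange','blue'):
    m=mask(im,c); m[:,300:]=0
    v,u=np.nonzero(m); m2=(u>180)&(u<260)&(v>200)&(v<300)
    P=np.array([atz('top',s,(a,b),26) for a,b in zip(u[m2],v[m2])])[:,:2]
    r=cv2.minAreaRect(P.astype(np.float32)); print(c,r,P.mean(0)); print(cv2.boxPoints(r))
# jig plate & edges
for n,px in dict(platecorners=None).items(): pass
k=120/400
for px in [(440,165),(665,112),(692,218),(468,277)]:
    print('plate',atz('top',s,((px[0]-400)*k+390,px[1]*k+170),10))
for px in [(82,96),(185,108),(163,272),(55,260)]:
    print('rack',atz('top',s,(px[0]*k+140,px[1]*k+190),39))
print('edge',atz('top',s,(200,190+288*k),0),atz('top',s,(440,170+347*k),0))
E
```

```text
[[ 0.957  0.289  0.   ]
 [ 0.289 -0.957  0.   ]
 [ 0.     0.    -1.   ]] 86.76494596127479 [ 1.179  0.333  0.04   1.465 -0.013  1.343 -0.059]
{'K': array([[371.648,   0.   , 314.202],
       [  0.   , 371.648, 237.888],
       [  0.   ,   0.   ,   1.   ]]), 'T_tool_cam': array([[ 0.001,  0.969,  0.248, 67.717],
       [ 1.   , -0.001, -0.   ,  0.23 ],
       [-0.   ,  0.248, -0.969, 19.103],
       [ 0.   ,  0.   ,  0.   ,  1.   ]])}
orange ((418.6358642578125, 307.29522705078125), (61.92172622680664, 29.274320602416992), 82.18315124511719) [418.954 308.531]
[[399.924 278.613]
 [428.926 274.631]
 [437.348 335.978]
 [408.346 339.959]]
blue ((497.55938720703125, 294.84552001953125), (65.7724838256836, 30.048458099365234), 81.70755767822266) [497.312 296.103]
[[477.949 264.47 ]
 [507.683 260.136]
 [517.17  325.221]
 [487.435 329.555]]
plate [ 532.731 -187.688   10.   ]
plate [ 572.585 -366.288   10.   ]
plate [ 488.556 -385.001   10.   ]
plate [ 444.337 -207.674   10.   ]
rack [539.075 425.677  39.   ]
rack [528.886 346.668  39.   ]
rack [403.461 363.274  39.   ]
rack [413.62  445.646  39.   ]
edge [390.238 343.858   0.   ] [ 388.453 -286.243    0.   ]
```

View pics/top0.png

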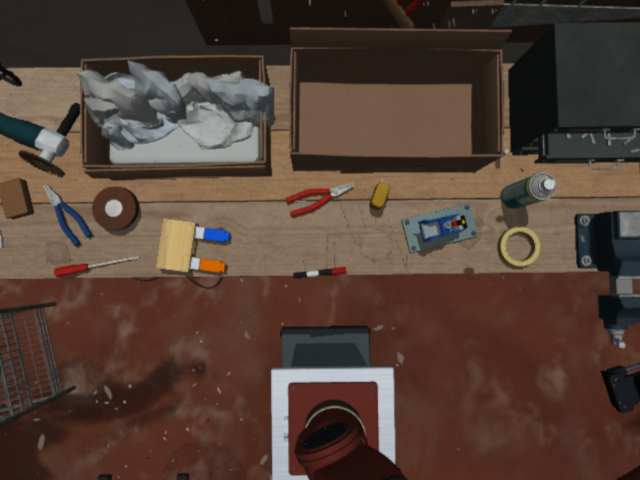

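```bash
python3 -m crank '[{"dx":40,"dy":30,"rz":0.07},{"dx":40,"dy":30,"rz":0.07},{"dx":40,"dy":30,"rz":0.07},{"dx":40,"dy":30,"rz":0.07},{"dx":40,"dy":30,"rz":0.07},{"dx":40,"dy":30,"rz":0.07},{"dx":40,"dy":30,"rz":0.07},{"dx":40,"dy":30,"rz":0.07}]' 0.26
python3 -m crank '[{"dy":50,"rz":0.07},{"dy":50,"rz":0.07},{"dy":50,"rz":0.07},{"dy":50,"rz":0.07},{"dy":50,"rz":0.07},{"dy":50,"rz":0.07},{"dy":50,"rz":0.07},{"dy":50,"rz":0.09}]'
python3 -m crank '[{"dx":-15,"dy":47,"dz":-17},{"dx":-15,"dy":47,"dz":-17},{"dx":-15,"dy":47,"dz":-17},{"dx":-15,"dy":47,"dz":-17},{"dx":-15,"dy":47,"dz":-17},{"dx":-15,"dy":47,"dz":-17},{"dx":0},{"dx":0}]'
cat >> h.py <<'E'
def barfit(tag,zt,col='orange',box=None):
    s,im,d=snap('wrist',tag); m=mask(im,col)
    n,l,st,_=cv2.connectedComponentsWithStats(m); k=1+np.argmax(st[1:,4]); v,u=np.nonzero(l==k)
    P=np.array([atz('wrist',s,(a,b),zt) for a,b in zip(u,v)])[:,:2]
    r=cv2.minAreaRect(P.astype(np.float32)); return s,im,d,r,P
E
python3 - <<'E'
from h import *
np.set_printoptions(precision=3,suppress=True)
s,im,d,r,P=barfit('w1',26)
print(s['ee_pos'],s['tcp_rot'],s['opening'],s['time'],s['joints']);print(r);print(cv2.boxPoints(r))
E
```

```text
schema error: expected keys dx, dy, dz, rx, ry, rz
schema error: expected keys dx, dy, dz, rx, ry, rz
schema error: expected keys dx, dy, dz, rx, ry, rz
Traceback (most recent call last):
  File "h.py", line 29, in barfit
    n,l,st,_=cv2.connectedComponentsWithStats(m); k=1+np.argmax(st[1:,4]); v,u=np.nonzero(l==k)
                                                      ~~~~~~~~~^^^^^^^^^^
ValueError: attempt to get argmax of an empty sequence
```

View pics/w1.png

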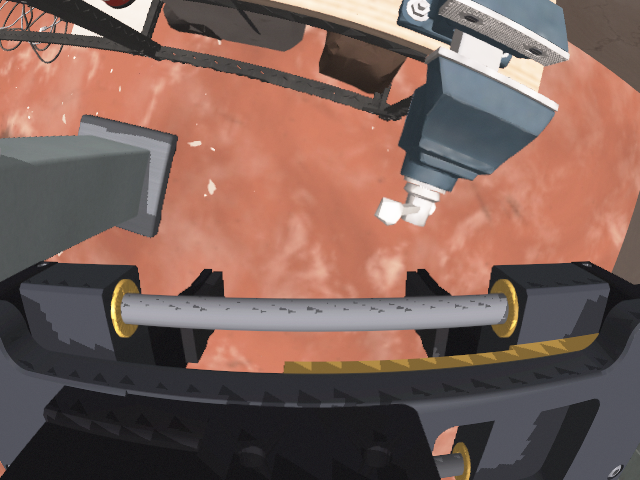

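The wrist picture shows only the vise and floor, because the calls were refused: every row needs all six keys. The arm is still at the start, with the vise nearby at (480,100), so I'll move in +y first.

```bash
python3 -m crank '[{"dx":10,"dy":45,"dz":0,"rx":0,"ry":0,"rz":0.07},{"dx":30,"dy":35,"dz":0,"rx":0,"ry":0,"rz":0.07},{"dx":40,"dy":25,"dz":0,"rx":0,"ry":0,"rz":0.07},{"dx":40,"dy":25,"dz":0,"rx":0,"ry":0,"rz":0.07},{"dx":40,"dy":25,"dz":0,"rx":0,"ry":0,"rz":0.07},{"dx":40,"dy":25,"dz":0,"rx":0,"ry":0,"rz":0.07},{"dx":40,"dy":30,"dz":0,"rx":0,"ry":0,"rz":0.07},{"dx":40,"dy":30,"dz":0,"rx":0,"ry":0,"rz":0.07}]' 0.26
```

```text
time: 1.85
ee_pos: [468.9, -381.1, 405.0]
tcp_rot: [[0.656, 0.755, 0.0], [0.755, -0.656, -0.0], [-0.0, 0.001, -1.0]]
wrist_force: [0.6, -1.5, 0.5]
opening: 55.2
finger_force: 0.0
```

```bash
python3 - <<'E'
from h import *
import pickle
np.set_printoptions(precision=1,suppress=True)
s,im,d=snap('wrist','jig1'); pickle.dump((s,im,d),open('jig1.pkl','wb'))
for n in ['nest','home','nest_mouth','jig']:
    for q in finder.pinpoint('wrist',n)[:2]: print(n,q['conf'],np.array(q['at']),atd('wrist',s,q['at'],d))
E
python3 -m crank '[{"dx":5,"dy":50,"dz":0,"rx":0,"ry":0,"rz":0.07},{"dx":5,"dy":50,"dz":0,"rx":0,"ry":0,"rz":0.07},{"dx":5,"dy":50,"dz":0,"rx":0,"ry":0,"rz":0.07},{"dx":5,"dy":50,"dz":0,"rx":0,"ry":0,"rz":0.07},{"dx":0,"dy":50,"dz":0,"rx":0,"ry":0,"rz":0.07},{"dx":0,"dy":50,"dz":0,"rx":0,"ry":0,"rz":0.07},{"dx":0,"dy":50,"dz":0,"rx":0,"ry":0,"rz":0.07},{"dx":0,"dy":50,"dz":0,"rx":0,"ry":0,"rz":0.09}]'
python3 -m crank '[{"dx":-11,"dy":47,"dz":-17,"rx":0,"ry":0,"rz":0},{"dx":-11,"dy":47,"dz":-17,"rx":0,"ry":0,"rz":0},{"dx":-11,"dy":47,"dz":-17,"rx":0,"ry":0,"rz":0},{"dx":-11,"dy":47,"dz":-17,"rx":0,"ry":0,"rz":0},{"dx":-11,"dy":47,"dz":-17,"rx":0,"ry":0,"rz":0},{"dx":-11,"dy":47,"dz":-17,"rx":0,"ry":0,"rz":0},{"dx":0,"dy":0,"dz":0,"rx":0,"ry":0,"rz":0}]'
python3 - <<'E'
from h import *
np.set_printoptions(precision=3,suppress=True)
s,im,d,r,P=barfit('w2',26)
print(s['joints']);print(r);print(cv2.boxPoints(r))
E
```

```text
nest 0.91 [304.4 125.5] [ 518.1 -312.8   71.1]
home 0.96 [309.2 124.6] [ 522.6 -313.    33.7]
nest_mouth 0.78 [217.1  64.5] [ 495.5 -200.4   10.6]
jig 0.72 [302.  127.1] [ 515.7 -312.5   72. ]
time: 2.9
ee_pos: [486.9, 16.7, 405.1]
tcp_rot: [[0.139, 0.99, 0.001], [0.99, -0.139, -0.001], [-0.001, 0.001, -1.0]]
wrist_force: [0.4, -0.0, -0.2]
opening: 55.0
finger_force: 0.0
time: 3.6
ee_pos: [420.6, 296.1, 303.5]
tcp_rot: [[0.133, 0.991, -0.003], [0.991, -0.133, 0.002], [0.001, -0.003, -1.0]]
wrist_force: [0.3, -0.3, 0.0]
opening: 54.4
finger_force: 0.0Traceback (most recent call last):
  File "<stdin>", line 3, in <module>
  File "h.py", line 30, in barfit
    P=np.array([atz('wrist',s,(a,b),zt) for a,b in zip(u,v)])[:,:2]
                ~~~^^^^^^^^^^^^^^^^^^^^
  File "h.py", line 20, in atz
    o,d,_=ray(cam,s,px);return o+d*(z-o[2])/d[2]
          ~~~^^^^^^^^^^
  File "h.py", line 13, in ray
    i,T=camT(cam,s);K=np.array(i['K']);x=(px[0]-K[0,2])/K[0,0];y=(px[1]-K[1,2])/K[1,1]
        ~~~~^^^^^^^
  File "h.py", line 8, in camT
    i=eyes.camera_info(cam)
ValueError: time passes only in moves, steps and waits
```

View pics/w2.png

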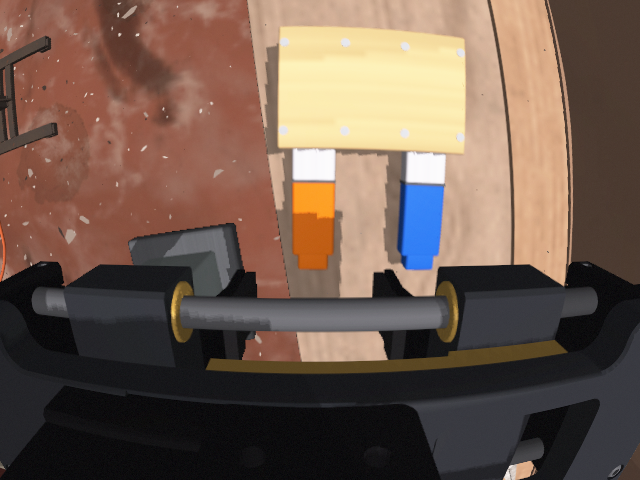

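View pics/jig1.png

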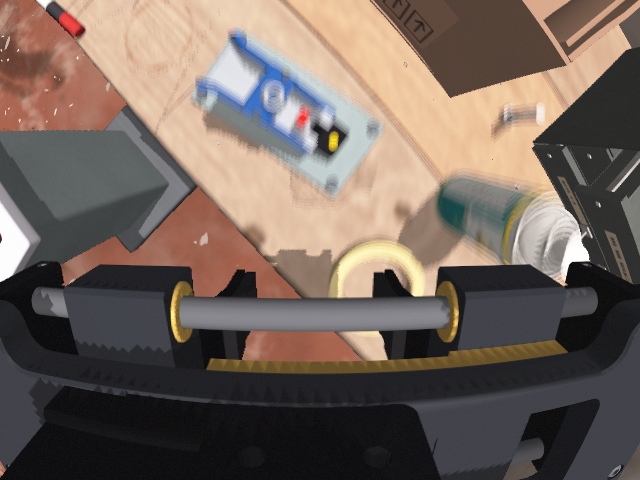

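w2 shows the rack at (370,90), the orange bar at columns 292-335 with its nose tip at row 268, roughly central between the fingers (about 245 and 380), and blue at (420,220). jig1 (motion-blurred) shows the channel from (225,75) to the lever at (330,140). I'll cache the camera info and fit the bar.

```bash
python3 - <<'E'
import pickle
from station import eyes
pickle.dump({c:eyes.camera_info(c) for c in ('wrist','top','scene')},open('cams.pkl','wb'))
E
sed -i "s/^from station.*/&\nimport pickle\nCAM=pickle.load(open('cams.pkl','rb'))/; s/i=eyes.camera_info(cam)/i=CAM[cam]/" h.py
python3 - <<'E'
from h import *
np.set_printoptions(precision=3,suppress=True)
s,im,d,r,P=barfit('w3',26)
R=np.array(s['tcp_rot']);print(s['ee_pos'],R[:,1]);print(r);print(cv2.boxPoints(r))
print('tip z-proj', np.array(s['ee_pos'])+164*R[:,2])
m=mask(im,'orange')>0; v,u=np.nonzero(m); Z=[atd('wrist',s,(a,b),d)[2] for a,b in zip(u[::20],v[::20])]; print('height',np.median(Z))
E
```

```text
[422.083 293.486 304.102] [ 0.991 -0.135 -0.002]
((420.2151794433594, 306.1466064453125), (62.238914489746094, 29.099903106689453), 82.3619155883789)
[[401.658 277.237]
 [430.5   273.369]
 [438.772 335.056]
 [409.931 338.924]]
tip z-proj [421.736 293.506 140.102]
height 26.841479862685333
```

```bash
python3 -m crank '[{"dx":0,"dy":24,"dz":0,"rx":0,"ry":0,"rz":0},{"dx":0,"dy":0,"dz":-40,"rx":0,"ry":0,"rz":0},{"dx":0,"dy":0,"dz":-40,"rx":0,"ry":0,"rz":0},{"dx":0,"dy":0,"dz":-10,"rx":0,"ry":0,"rz":0},{"dx":0,"dy":0,"dz":0,"rx":0,"ry":0,"rz":0},{"dx":0,"dy":0,"dz":0,"rx":0,"ry":0,"rz":0}]'
```

```text
time: 4.3
ee_pos: [424.1, 315.8, 216.7]
tcp_rot: [[0.139, 0.99, 0.002], [0.99, -0.139, 0.001], [0.001, 0.002, -1.0]]
wrist_force: [0.0, 0.4, -0.2]
opening: 54.8
finger_force: 0.0
```

```bash
python3 -m crank '[{"dx":-2,"dy":1,"dz":-18,"rx":0,"ry":0,"rz":0},{"dx":0,"dy":0,"dz":-9,"rx":0,"ry":0,"rz":0},{"dx":0,"dy":0,"dz":0,"rx":0,"ry":0,"rz":0},{"dx":0,"dy":0,"dz":0,"rx":0,"ry":0,"rz":0}]'
python3 -m crank '[{"dx":0,"dy":0,"dz":0,"rx":0,"ry":0,"rz":0},{"dx":0,"dy":0,"dz":0,"rx":0,"ry":0,"rz":0},{"dx":0,"dy":0,"dz":0,"rx":0,"ry":0,"rz":0},{"dx":0,"dy":0,"dz":0,"rx":0,"ry":0,"rz":0},{"dx":0,"dy":0,"dz":0,"rx":0,"ry":0,"rz":0},{"dx":0,"dy":0,"dz":0,"rx":0,"ry":0,"rz":0}]' -1
```

```text
time: 4.7
ee_pos: [421.4, 317.3, 189.0]
tcp_rot: [[0.138, 0.99, 0.001], [0.99, -0.138, 0.0], [0.001, 0.001, -1.0]]
wrist_force: [-0.1, -0.2, 0.9]
opening: 54.5
finger_force: 0.0
time: 5.3
ee_pos: [421.1, 317.2, 188.2]
tcp_rot: [[0.138, 0.99, 0.0], [0.99, -0.138, 0.0], [0.0, 0.0, -1.0]]
wrist_force: [-0.9, -1.1, 2.3]
opening: 29.7
finger_force: 30.0
```

```bash
python3 -m crank '[{"dx":0,"dy":0,"dz":2,"rx":0,"ry":0,"rz":0},{"dx":-2,"dy":-15,"dz":0,"rx":0,"ry":0,"rz":0},{"dx":-3,"dy":-20,"dz":0,"rx":0,"ry":0,"rz":0},{"dx":-3,"dy":-20,"dz":0,"rx":0,"ry":0,"rz":0},{"dx":-3,"dy":-20,"dz":0,"rx":0,"ry":0,"rz":0},{"dx":-2,"dy":-20,"dz":0,"rx":0,"ry":0,"rz":0},{"dx":0,"dy":-15,"dz":0,"rx":0,"ry":0,"rz":0},{"dx":0,"dy":0,"dz":0,"rx":0,"ry":0,"rz":0}]'
```

```text
time: 6.1
ee_pos: [408.0, 205.1, 189.8]
tcp_rot: [[0.14, 0.99, -0.001], [0.99, -0.14, -0.002], [-0.002, -0.0, -1.0]]
wrist_force: [0.6, 0.8, -1.7]
opening: 29.9
finger_force: 30.0
```

```bash
python3 -m crank '[{"dx":0,"dy":-10,"dz":20,"rx":0,"ry":0,"rz":0},{"dx":15,"dy":-20,"dz":0,"rx":0,"ry":0,"rz":0.09},{"dx":16,"dy":-20,"dz":0,"rx":0,"ry":0,"rz":0.09},{"dx":16,"dy":-15,"dz":0,"rx":0,"ry":0,"rz":0.09},{"dx":0,"dy":0,"dz":0,"rx":0,"ry":0,"rz":0.1},{"dx":0,"dy":0,"dz":-18,"rx":0,"ry":0,"rz":0},{"dx":0,"dy":0,"dz":0,"rx":0,"ry":0,"rz":0},{"dx":0,"dy":0,"dz":0,"rx":0,"ry":0,"rz":0}]'
```

```text
time: 6.9
ee_pos: [454.8, 142.9, 192.1]
tcp_rot: [[-0.23, 0.973, -0.001], [0.973, 0.23, 0.0], [0.001, -0.001, -1.0]]
wrist_force: [0.0, -0.4, -1.4]
opening: 29.7
finger_force: 30.0
```

```bash
python3 -m crank '[{"dx":0,"dy":0,"dz":-5,"rx":0,"ry":0,"rz":0},{"dx":0,"dy":0,"dz":-3.5,"rx":0,"ry":0,"rz":0},{"dx":0,"dy":0,"dz":0,"rx":0,"ry":0,"rz":0},{"dx":0,"dy":0,"dz":0,"rx":0,"ry":0,"rz":0}]'
python3 -m crank '[{"dx":0,"dy":0,"dz":0,"rx":0,"ry":0,"rz":0},{"dx":0,"dy":0,"dz":0,"rx":0,"ry":0,"rz":0},{"dx":0,"dy":0,"dz":0,"rx":0,"ry":0,"rz":0},{"dx":0,"dy":0,"dz":0,"rx":0,"ry":0,"rz":0}]' 0.26
python3 -m crank '[{"dx":0,"dy":0,"dz":30,"rx":0,"ry":0,"rz":0},{"dx":0,"dy":0,"dz":40,"rx":0,"ry":0,"rz":0},{"dx":0,"dy":-20,"dz":40,"rx":0,"ry":0,"rz":0},{"dx":0,"dy":-40,"dz":20,"rx":0,"ry":0,"rz":0},{"dx":0,"dy":0,"dz":0,"rx":0,"ry":0,"rz":0},{"dx":0,"dy":0,"dz":0,"rx":0,"ry":0,"rz":0}]'
python3 - <<'E'
from h import *
np.set_printoptions(precision=3,suppress=True)
s,im,d,r,P=barfit('w4',18)
R=np.array(s['tcp_rot']);print(s['ee_pos'],R[:,1]);print(r);print(cv2.boxPoints(r))
m=mask(im,'orange')>0; v,u=np.nonzero(m); Z=[atd('wrist',s,(a,b),d)[2] for a,b in zip(u[::20],v[::20])]; print('height',np.percentile(Z,[5,25,50,75,95]))
for n in ['orange_bar','orange_bar_nose','orange_bar_tail']:
    for q in finder.pinpoint('wrist',n)[:2]: print(n,q['conf'],np.array(q['at']),atd('wrist',s,q['at'],d))
E
```

```text
time: 7.3
ee_pos: [455.0, 142.3, 183.7]
tcp_rot: [[-0.23, 0.973, -0.0], [0.973, 0.23, -0.0], [-0.0, -0.0, -1.0]]
wrist_force: [0.4, -0.1, -1.1]
opening: 29.6
finger_force: 30.0
time: 7.7
ee_pos: [455.1, 142.2, 183.7]
tcp_rot: [[-0.23, 0.973, 0.0], [0.973, 0.23, 0.0], [-0.0, 0.0, -1.0]]
wrist_force: [-0.8, 0.0, 0.5]
opening: 51.7
finger_force: 0.0
time: 8.3
ee_pos: [455.1, 81.4, 314.0]
tcp_rot: [[-0.227, 0.974, 0.001], [0.974, 0.227, -0.001], [-0.001, 0.001, -1.0]]
wrist_force: [0.6, 0.6, 0.3]
opening: 54.9
finger_force: 0.0
[455.136  81.384 313.956] [0.974 0.227 0.001]
((457.7485656738281, 132.47047424316406), (28.849985122680664, 62.49048614501953), 13.1604642868042)
[[436.589 159.611]
 [450.816  98.762]
 [478.909 105.33 ]
 [464.681 166.179]]
height [17.29  18.26  18.823 19.271 19.899]
orange_bar 0.59 [332.1 107.3] [446.864 177.     18.916]
orange_bar_nose 0.69 [329.2 214.2] [465.069  95.177  -0.415]
orange_bar_tail 0.98 [333.1   8.8] [430.158 252.36   20.549]
```

View pics/w4.png

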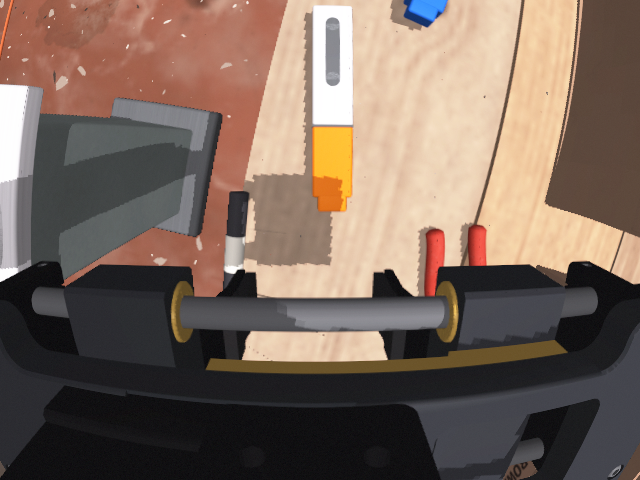

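w4 shows the bar lying flat on the bench, orange at (332,160) with its nose at (331,210) and the bare end up to (332,8). It is clear of the blue nose at (425,10), the marker (236,230) and the pliers (435,260). Next I go for a close look at the jig with an empty hand.

```bash
python3 -m crank '[{"dx":5,"dy":-48,"dz":2,"rx":0,"ry":0,"rz":0},{"dx":10,"dy":-48,"dz":2,"rx":0,"ry":0,"rz":0},{"dx":10,"dy":-48,"dz":2,"rx":0,"ry":0,"rz":0},{"dx":10,"dy":-48,"dz":2,"rx":0,"ry":0,"rz":0},{"dx":10,"dy":-48,"dz":2,"rx":0,"ry":0,"rz":0},{"dx":10,"dy":-48,"dz":2,"rx":0,"ry":0,"rz":0},{"dx":10,"dy":-48,"dz":2,"rx":0,"ry":0,"rz":0},{"dx":0,"dy":-48,"dz":2,"rx":0,"ry":0,"rz":0}]'
python3 -m crank '[{"dx":0,"dy":-40,"dz":0,"rx":0,"ry":0,"rz":0},{"dx":0,"dy":-20,"dz":0,"rx":0,"ry":0,"rz":0},{"dx":0,"dy":0,"dz":0,"rx":0,"ry":0,"rz":0},{"dx":0,"dy":0,"dz":0,"rx":0,"ry":0,"rz":0},{"dx":0,"dy":0,"dz":0,"rx":0,"ry":0,"rz":0}]'
python3 - <<'E'
from h import *
np.set_printoptions(precision=1,suppress=True)
s,im,d=snap('wrist','jig2'); pickle.dump((s,im,d),open('jig2.pkl','wb'));print(s['joints'])
for n in ['nest','home','nest_mouth','jig']:
    for q in finder.pinpoint('wrist',n)[:1]: print(n,q['conf'],np.array(q['at']),atd('wrist',s,q['at'],d))
cv2.imwrite('pics/jig2c.png',cv2.resize(im[0:240,200:460],(780,720),interpolation=2)[:,:,::-1][:600])
E
```

```text
time: 9.3
ee_pos: [521.3, -302.5, 328.5]
tcp_rot: [[-0.232, 0.973, -0.0], [0.973, 0.232, 0.002], [0.002, -0.0, -1.0]]
wrist_force: [0.8, -0.1, -0.6]
opening: 55.2
finger_force: 0.0
time: 9.8
ee_pos: [520.9, -359.4, 329.4]
tcp_rot: [[-0.233, 0.972, -0.0], [0.972, 0.233, 0.001], [0.001, 0.0, -1.0]]
wrist_force: [-0.4, -0.1, 0.1]
opening: 54.6
finger_force: 0.0
[ 0.9  0.4 -0.5  1.6  0.2  1.2  0.6]
nest 0.56 [326.6 166.9] [ 516.5 -305.5   70.8]
nest_mouth 0.58 [326.4  41. ] [ 497.4 -228.6   83.8]
jig 0.79 [325.4 164.5] [ 516.8 -305.6   38.9]
```

View pics/jig2c.png

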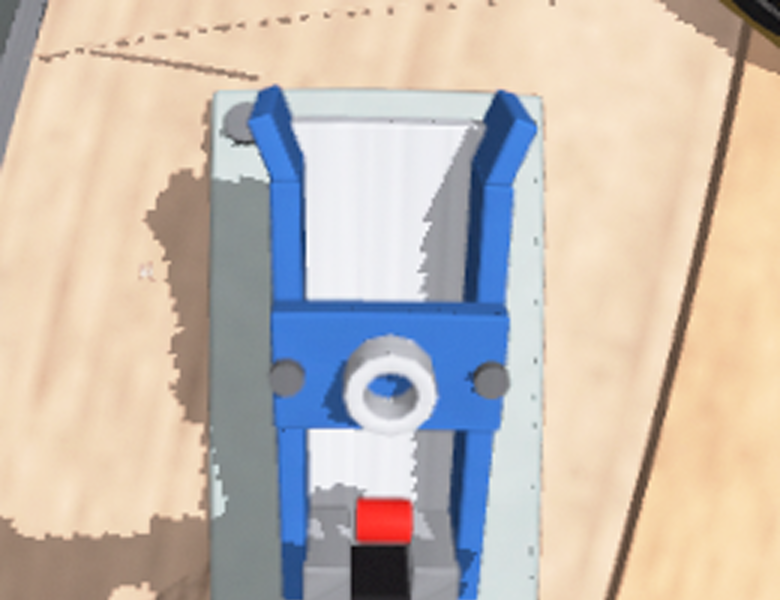

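The crop shows the jig channel straight down the picture: the mouth edge at crop row ~122, the flared walls at (275,130) and (510,130), the bridge at rows 305-430, and the red lever roller at (384,520). I'll fit the floor and walls from the depth.

```bash
cat > jf.py <<'E'
from h import *
np.set_printoptions(precision=3,suppress=True)
s,im,d=pickle.load(open('jig2.pkl','rb'))
i,T=camT('wrist',s); K=i['K']
v,u=np.mgrid[10:230,250:400]; x=(u-K[0,2])/K[0,0]; y=(v-K[1,2])/K[1,1]; r=np.hypot(x,y)+1e-9
D=d[10:230,250:400]; k=np.sin(r)/r/np.cos(r)
W=(np.stack([x*k*D,-y*k*D,-D],-1))@T[:3,:3].T+T[:3,3]; 
hsv=cv2.cvtColor(im[10:230,250:400],cv2.COLOR_RGB2HSV)
def plane(P):
    for _ in range(4):
        c=np.median(P,0);c=P.mean(0);n=np.linalg.svd(P-c,full_matrices=False)[2][2]; e=(P-c)@n; P=P[abs(e)<max(2*e.std(),.3)]
    return c,n*np.sign(n[2]),e.std(),len(P)
F=W[48-10:95-10,307-250:350-250].reshape(-1,3)
c,n,e,N=plane(F); print('floor',c,n,e,N,'slope deg',np.degrees(np.arccos(n[2])),'dir',n[:2]/np.hypot(*n[:2]))
for nm,(r0,r1,c0,c1) in dict(benchL=(100,200,255,262),).items(): print(nm,np.median(W[r0-10:r1-10,c0-250:c1-250,2]))
E
python3 jf.py
cat >> jf.py <<'E'
h=n[:2]/np.hypot(*n[:2])
def frame(h,sl=np.radians(30)):
    X=np.r_[h*np.cos(sl),-np.sin(sl)];Z=np.r_[h*np.sin(sl),np.cos(sl)];return X,np.cross(Z,X),Z
X,Y,Z=frame(h)
Q=(W-c)@np.stack([X,Y,Z],1)
blue=(hsv[...,0]>95)&(hsv[...,0]<130)&(hsv[...,1]>140)
xs=Q[...,0];ys=Q[...,1];zs=Q[...,2]
print('blue z hist',np.histogram(zs[blue],np.arange(-30,50,4)))
# floor mouth edge: floor-level points
fl=(abs(zs)<2)&~blue
for a in np.arange(-60,70,8):
    mf=fl&(abs(xs-a)<2)&(abs(ys)<25); mw=blue&(abs(xs-a)<2)&(abs(zs-23)<3)
    L=ys[mw&(ys<0)];R=ys[mw&(ys>0)]
    print(a, 'floor y',(ys[mf].min(),ys[mf].max(),mf.sum()) if mf.any() else None,'wall in',L.max() if len(L) else None,R.min() if len(R) else None,'out',L.min() if len(L) else None,R.max() if len(R) else None)
m=fl&(abs(ys)<10); print('floor x range',np.percentile(xs[m],[0,1,50,99,100]))
b=blue&(abs(ys)<12)&(zs>18); print('bridge x',np.percentile(xs[b],[1,50,99]),'z',np.median(zs[b]))
red=((hsv[...,0]<6)|(hsv[...,0]>174))&(hsv[...,1]>180); print('red',np.median(Q[red],0),np.median(W[red],0))
E
python3 jf.py
```

```text
floor [ 502.812 -245.57    75.531] [0.978 0.205 0.042] 7.752448595563693 2021 slope deg 87.58602837177598 dir [0.979 0.206]
benchL 0.009341067590838747
floor [ 502.812 -245.57    75.531] [0.978 0.205 0.042] 7.752448595563693 2021 slope deg 87.58602837177598 dir [0.979 0.206]
benchL 0.009341067590838747
blue z hist (array([ 62,  76, 107, 114, 106,  79, 154, 293, 571, 681, 605, 401, 554,
       475, 314, 209, 121,   9,   0]), array([-30, -26, -22, -18, -14, -10,  -6,  -2,   2,   6,  10,  14,  18,
        22,  26,  30,  34,  38,  42,  46]))
-60 floor y None wall in None None out None None
-52 floor y None wall in None None out None None
-44 floor y None wall in None None out None None
-36 floor y None wall in None None out None None
-28 floor y (np.float64(-22.34403416829329), np.float64(-16.836418927339103), np.int64(5)) wall in None None out None None
-20 floor y (np.float64(12.255650442868852), np.float64(17.3172470361741), np.int64(14)) wall in None None out None None
-12 floor y (np.float64(6.618608632799107), np.float64(20.124175957692447), np.int64(97)) wall in None None out None
[... 391 characters left out ...]
.864870179887664), np.int64(64)) wall in -13.064326197817884 11.883067870183506 out -42.16082413121114 24.755461071848565
20 floor y (np.float64(-16.956531121508448), np.float64(-8.966434704430021), np.int64(40)) wall in None None out None None
28 floor y None wall in None None out None None
36 floor y None wall in None None out None None
44 floor y None wall in None None out None None
52 floor y None wall in None None out None None
60 floor y None wall in None None out None None
68 floor y None wall in None None out None None
floor x range [-13.059 -12.074   2.434  17.513  18.976]
bridge x [ 3.006  6.209 10.332] z 29.968882329853827
red [  3.553 -65.305  -2.946] [ 517.946 -309.17    71.285]
```

Run:
```python
from h import *
np.set_printoptions(precision=0,suppress=True,linewidth=200)
s,im,d=pickle.load(open('jig2.pkl','rb'))
for r in range(30,200,10): print(r,[int(atd('wrist',s,(c,r),d)[2]) for c in range(280,385,7)])
```

```text
30 [10, 83, 82, 10, 10, 10, 10, 10, 11, 10, 0, 0, 0, -1, 0]
40 [15, 106, 92, 82, 81, 82, 83, 81, 82, 81, 81, 79, 89, 106, 12]
50 [11, 101, 102, 81, 80, 79, 81, 81, 80, 81, 81, 81, 96, 103, 11]
60 [9, 10, 100, 76, 310, 77, 77, 78, 78, 78, 76, 82, 99, 11, 9]
70 [12, 11, 98, 78, 75, 75, 73, 74, 74, 74, 75, 83, 98, 11, 11]
80 [11, 11, 94, 79, 71, 72, 70, 70, 71, 70, 71, 80, 94, 10, 11]
90 [9, 11, 91, 80, 67, 68, 67, 68, 67, 67, 67, 82, 93, 11, 11]
100 [9, 10, 89, 91, 90, 92, 89, 92, 65, 64, 64, 84, 89, 10, 10]
110 [11, 11, 95, 93, 94, 93, 94, 95, 93, 94, 94, 94, 95, 10, 11]
120 [9, 11, 93, 91, 90, 89, 101, 101, 101, 96, 91, 93, 92, 11, 12]
130 [11, 10, 92, 87, 87, 98, 91, 88, 91, 99, 88, 88, 91, 12, 10]
140 [11, 10, 83, 85, 85, 84, 96, 96, 94, 84, 84, 84, 84, 13, 11]
150 [10, 10, 71, 64, 43, 43, 45, 44, 44, 43, 44, 71, 10, 10, 9]
160 [10, 11, 67, 65, 40, 41, 39, 40, 41, 39, 44, 67, 9, 10, 10]
170 [10, 10, 63, 63, 38, 37, 71, 72, 72, 37, 45, 63, 10, 11, 8]
180 [10, 12, 59, 59, 49, 49, 69, 69, 71, 47, 49, 60, 12, 11, 10]
190 [11, 10, 55, 59, 58, 57, 26, 26, 45, 59, 58, 55, 11, 11, 10]
```

```bash
sed -i 's/^F=W.*/F=np.vstack([W[45-10:93-10,310-250:348-250].reshape(-1,3),W[147-10:163-10,308-250:345-250].reshape(-1,3)]); F=F[(F[:,2]>30)\&(F[:,2]<90)]/' jf.py; python3 jf.py
```

```text
floor [ 505.966 -257.899   66.847] [ 0.116 -0.486  0.866] 0.5470642607772953 2150 slope deg 29.986109922729728 dir [ 0.232 -0.973]
benchL 0.009341067590838747
blue z hist (array([   0,    0,    0,    0,    0,    0,   19,   41,   97,  123,  131,
        148,  598, 1627,  316, 1836,    1,    0,    0]), array([-30, -26, -22, -18, -14, -10,  -6,  -2,   2,   6,  10,  14,  18,
        22,  26,  30,  34,  38,  42,  46]))
-60 floor y None wall in None None out None None
-52 floor y None wall in None None out None None
-44 floor y None wall in -23.198845533064066 22.977748202008538 out -23.198845533064066 22.977748202008538
-36 floor y (np.float64(-19.938194395268606), np.float64(19.91006395315451), np.int64(147)) wall in -19.509002604056743 19.58596854000506 out -24.989470882170696 25.468785899793488
-28 floor y (np.float64(-17.549878309096478), np.float64(18.032648488832915), np.int64(341)) wall in -17.295902738983646 16.96186734202663 out -22.492302667450357 22.7331923626275
-20 floor y (np.float64(-17.079111248733604), np.float64(17.124607581925517), np.int64(334)) wall in -16.89244482754
[... 1109 characters left out ...]
loor y (np.float64(-16.759299860308193), np.float64(17.12838692014074), np.int64(216)) wall in -17.55419724336073 16.68662455581657 out -22.311361484048966 22.373928126202458
60 floor y (np.float64(-16.182492715752105), np.float64(16.96948615097362), np.int64(112)) wall in -17.699453143144318 17.88491812139289 out -22.588633527811847 22.180545709130417
68 floor y (np.float64(-6.579271605812327), np.float64(-5.812606036099361), np.int64(9)) wall in -18.531481100140116 18.481276192145604 out -22.133127013190354 22.30223842357621
floor x range [-35.482 -34.813  -7.132 114.938 117.825]
bridge x [-91.714  -0.641  19.636] z 30.899843219712103
red [43.058 -0.408 30.621] [ 517.946 -309.17    71.285]
```

Jig fit: dip 29.99°, heading (0.232,-0.973), walls at ±17, and the floor edge at nest x=-95, all of which agree with the given sizes. Camera heights read about 0.8 mm high. Back to the bar to take its bare end.

```bash
python3 -m crank '[{"dx":-7,"dy":48,"dz":0,"rx":0,"ry":0,"rz":0},{"dx":-7,"dy":48,"dz":0,"rx":0,"ry":0,"rz":0},{"dx":-7,"dy":48,"dz":0,"rx":0,"ry":0,"rz":0},{"dx":-7,"dy":48,"dz":0,"rx":0,"ry":0,"rz":0},{"dx":-7,"dy":48,"dz":0,"rx":0,"ry":0,"rz":0},{"dx":-7,"dy":48,"dz":0,"rx":0,"ry":0,"rz":0},{"dx":-7,"dy":48,"dz":0,"rx":0,"ry":0,"rz":0},{"dx":-7,"dy":48,"dz":0,"rx":0,"ry":0,"rz":0}]'
python3 -m crank '[{"dx":-7,"dy":48,"dz":-10,"rx":0,"ry":0,"rz":0},{"dx":-7,"dy":48,"dz":-20,"rx":0,"ry":0,"rz":0},{"dx":-7,"dy":45,"dz":-20,"rx":0,"ry":0,"rz":0},{"dx":-7,"dy":40,"dz":-20,"rx":0,"ry":0,"rz":0},{"dx":-2,"dy":25,"dz":-20,"rx":0,"ry":0,"rz":0},{"dx":0,"dy":0,"dz":0,"rx":0,"ry":0,"rz":0},{"dx":0,"dy":0,"dz":0,"rx":0,"ry":0,"rz":0},{"dx":0,"dy":0,"dz":0,"rx":0,"ry":0,"rz":0}]'
```

```text
time: 10.85
ee_pos: [463.2, 24.3, 329.9]
tcp_rot: [[-0.23, 0.973, 0.001], [0.973, 0.23, -0.001], [-0.001, 0.001, -1.0]]
wrist_force: [0.2, 0.3, 0.1]
opening: 54.7
finger_force: 0.0
time: 11.65
ee_pos: [434.8, 225.2, 241.1]
tcp_rot: [[-0.229, 0.973, 0.001], [0.973, 0.229, -0.0], [-0.001, 0.001, -1.0]]
wrist_force: [-0.9, 0.1, 0.4]
opening: 54.5
finger_force: 0.0
```

```bash
python3 -m crank '[{"dx":0,"dy":5,"dz":-20,"rx":0,"ry":0,"rz":0},{"dx":0,"dy":0,"dz":-20,"rx":0,"ry":0,"rz":0},{"dx":0,"dy":0,"dz":-12,"rx":0,"ry":0,"rz":0},{"dx":0,"dy":0,"dz":-4,"rx":0,"ry":0,"rz":0},{"dx":0,"dy":0,"dz":0,"rx":0,"ry":0,"rz":0},{"dx":0,"dy":0,"dz":0,"rx":0,"ry":0,"rz":0}]'
python3 -m crank '[{"dx":0,"dy":0,"dz":0,"rx":0,"ry":0,"rz":0},{"dx":0,"dy":0,"dz":0,"rx":0,"ry":0,"rz":0},{"dx":0,"dy":0,"dz":0,"rx":0,"ry":0,"rz":0},{"dx":0,"dy":0,"dz":0,"rx":0,"ry":0,"rz":0},{"dx":0,"dy":0,"dz":0,"rx":0,"ry":0,"rz":0},{"dx":0,"dy":0,"dz":0,"rx":0,"ry":0,"rz":0}]' -1
python3 -m crank '[{"dx":0,"dy":0,"dz":20,"rx":0,"ry":0,"rz":0},{"dx":0,"dy":0,"dz":40,"rx":0,"ry":0,"rz":0},{"dx":0,"dy":0,"dz":40,"rx":0,"ry":0,"rz":0},{"dx":0,"dy":-30,"dz":40,"rx":0,"ry":0,"rz":0},{"dx":0,"dy":0,"dz":0,"rx":0,"ry":0,"rz":0}]'
```

```text
time: 12.25
ee_pos: [434.8, 230.9, 185.3]
tcp_rot: [[-0.229, 0.973, 0.001], [0.973, 0.229, 0.0], [0.0, 0.001, -1.0]]
wrist_force: [1.1, 1.1, -0.2]
opening: 54.7
finger_force: 0.0
time: 12.85
ee_pos: [434.4, 231.0, 184.7]
tcp_rot: [[-0.23, 0.973, 0.0], [0.973, 0.23, -0.0], [-0.0, 0.0, -1.0]]
wrist_force: [-0.9, -1.3, 2.8]
opening: 30.2
finger_force: 30.0
time: 13.35
ee_pos: [436.0, 198.9, 328.8]
tcp_rot: [[-0.226, 0.974, 0.007], [0.974, 0.226, -0.001], [-0.002, 0.006, -1.0]]
wrist_force: [-0.3, -0.8, -2.7]
opening: 29.6
finger_force: 30.0
```

```bash
python3 -m crank '[{"dx":6,"dy":-40,"dz":5,"rx":0,"ry":0,"rz":0},{"dx":6,"dy":-44,"dz":5,"rx":0,"ry":0,"rz":0},{"dx":6,"dy":-44,"dz":5,"rx":0,"ry":0,"rz":0},{"dx":6,"dy":-44,"dz":5,"rx":0,"ry":0,"rz":0},{"dx":6,"dy":-44,"dz":5,"rx":0,"ry":0,"rz":0},{"dx":6,"dy":-44,"dz":5,"rx":0,"ry":0,"rz":0},{"dx":6,"dy":-34,"dz":5,"rx":0,"ry":0,"rz":0},{"dx":0,"dy":0,"dz":0,"rx":0,"ry":0,"rz":0}]'
python3 -m crank '[{"dx":0,"dy":-10,"dz":0,"rx":0.0849,"ry":0.0203,"rz":0},{"dx":0,"dy":-10,"dz":0,"rx":0.0849,"ry":0.0203,"rz":0},{"dx":0,"dy":-10,"dz":0,"rx":0.0849,"ry":0.0203,"rz":0},{"dx":0,"dy":-10,"dz":0,"rx":0.0849,"ry":0.0203,"rz":0},{"dx":0,"dy":0,"dz":0,"rx":0.0849,"ry":0.0203,"rz":0},{"dx":0,"dy":0,"dz":0,"rx":0.0849,"ry":0.0203,"rz":0},{"dx":0,"dy":0,"dz":0,"rx":0,"ry":0,"rz":0},{"dx":0,"dy":0,"dz":0,"rx":0,"ry":0,"rz":0}]'
cat > st.py <<'E'
from h import *
np.set_printoptions(precision=2,suppress=True)
s=robot.read_state(); R=np.array(s['tcp_rot']); h=np.array([.232,-.973]);h/=np.hypot(*h)
X=np.r_[h*np.sqrt(.75),-.5];Z=np.r_[h*.5,np.sqrt(.75)];Y=np.cross(Z,X);N=np.stack([X,Y,Z],1)
N0=np.array([517.6,-308.6,36.])
B=np.stack([-R[:,0],R[:,1],-R[:,2]],1)   # bar axes
nose=np.array(s['ee_pos'])+B@np.array([132.4,0,-184.7+9])
print('t',s['time'],'ee',np.array(s['ee_pos']),'joints',np.array(s['joints']))
print('nose in nest',N.T@(nose-N0),'bar rot err(nest axes)',__import__('scipy.spatial.transform',fromlist=['Rotation']).Rotation.from_matrix(N.T@B).as_rotvec())
print('F nest',N.T@np.array(s['wrist_force']),'open',s['opening'])
E
python3 st.py
```

```text
time: 14.15
ee_pos: [476.4, -98.1, 358.9]
tcp_rot: [[-0.223, 0.975, -0.001], [0.975, 0.223, -0.001], [-0.0, -0.001, -1.0]]
wrist_force: [0.9, -0.3, -1.7]
opening: 29.9
finger_force: 30.0
time: 14.95
ee_pos: [476.4, -132.7, 358.8]
tcp_rot: [[-0.199, 0.973, -0.117], [0.844, 0.231, 0.485], [0.499, -0.003, -0.867]]
wrist_force: [-0.5, -0.1, -1.5]
opening: 29.7
finger_force: 30.0
t 14.95 ee [ 476.35 -132.69  358.76] joints [ 0.91  0.24 -0.65  1.78 -0.32  1.44  0.58]
nose in nest [-185.23    0.1    13.65] bar rot err(nest axes) [-0. -0. -0.]
F nest [ 0.71 -0.55 -1.34] open 29.707622689453384
```

```bash
python3 -m crank '[{"dx":3.9,"dy":-16.5,"dz":-10.7,"rx":0,"ry":0,"rz":0},{"dx":3.9,"dy":-16.5,"dz":-10.7,"rx":0,"ry":0,"rz":0},{"dx":4,"dy":-16.4,"dz":-10.8,"rx":0,"ry":0,"rz":0},{"dx":0,"dy":0,"dz":0,"rx":0,"ry":0,"rz":0},{"dx":0,"dy":0,"dz":0,"rx":0,"ry":0,"rz":0}]'; python3 st.py
python3 - <<'E'
from h import *
np.set_printoptions(precision=1,suppress=True)
h=np.array([.232,-.973]);X=np.r_[h*np.sqrt(.75),-.5];Z=np.r_[h*.5,np.sqrt(.75)];Y=np.cross(Z,X);N=np.stack([X,Y,Z],1)
for c in ('top','scene','wrist'):
    s,im,d=snap(c,'ins_'+c)
    m=mask(im,'orange'); n,l,st,ce=cv2.connectedComponentsWithStats(m)
    for k in range(1,n):
        if st[k,4]<40: continue
        v,u=np.nonzero(l==k); P=np.array([atd(c,s,(a,b),d) for a,b in zip(u,v)]); Q=(P-[517.6,-308.6,36])@N
        print(c,ce[k],st[k,4],np.median(P,0),'nest pct',np.percentile(Q,[3,50,97],axis=0).tolist())
        top=Q[(Q[:,2]>15)&(Q[:,2]<26)]
        if len(top)>20: print(' slope z/x',np.polyfit(top[:,0],top[:,2],1),'y/x',np.polyfit(top[:,0],top[:,1],1))
    if c=='scene': cv2.imwrite('pics/ins_c.png',cv2.resize(im[130:280,330:530],(800,600),interpolation=2)[:,:,::-1])
E
```

```text
time: 15.45
ee_pos: [488.2, -181.6, 327.4]
tcp_rot: [[-0.199, 0.973, -0.117], [0.843, 0.231, 0.486], [0.499, -0.002, -0.866]]
wrist_force: [0.5, 1.6, -0.8]
opening: 29.7
finger_force: 30.0
t 15.45 ee [ 488.24 -181.63  327.36] joints [ 0.93  0.33 -0.61  1.74 -0.26  1.42  0.62]
nose in nest [-126.02    0.5    11.56] bar rot err(nest axes) [-0. -0. -0.]
F nest [-0.85  0.87 -1.46] open 29.651404847576288
scene [397.6 199.1] 40 [ 471.9 -178.8  127.8] nest pct [[-185.15189511632119, -16.187203001336755, 5.043462747726065], [-165.62164621754067, -14.1838129151118, 11.199000741697468], [-142.4296544559009, -12.806407381355958, 16.95287289041179]]
wrist [125.    5.2] 41 [-739.6 1094.7 -689. ] nest pct [[-1177.625661103681, -1081.6688203305882, -1632.1549754075206], [-1065.7340071135948, -901.8346111036117, -1456.3090384376121], [-1048.4008516981523, -864.0715860897342, -1379.9376700163536]]
wrist [17.8 21.5] 79 [-980.2  685.5 -379.8] nest pct [[-971.5116044223524, -1251.6203040751536, -1107.026579136718], [-936.9594997096536, -1226.7640830024536, -1017.61784590351], [-927.3351901940293, -1168.5624921014742, -949.3923560358152]]
```

View pics/ins_c.png

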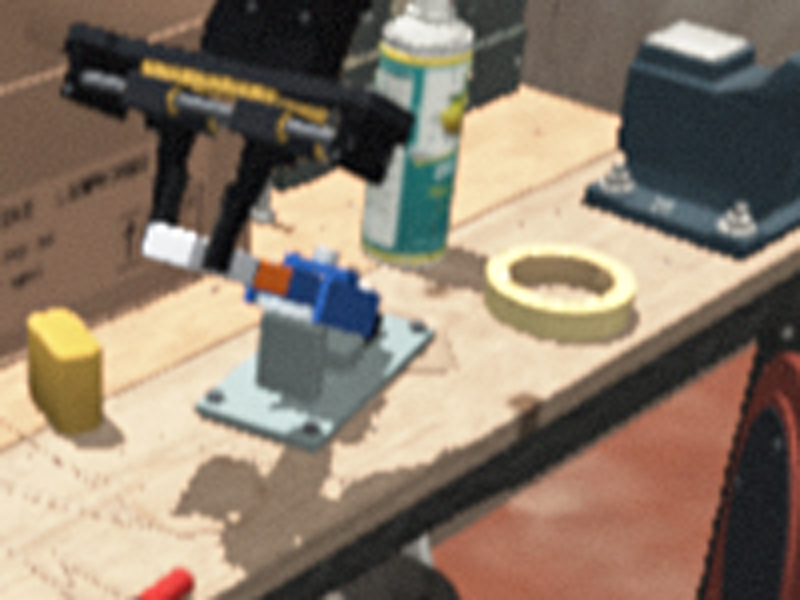

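The picture shows the bar held parallel to the channel, with its orange part entering between the flared walls at (270,277) and the gripper clear. Sliding in.

```bash
python3 -m crank '[{"dx":1.5,"dy":-8.5,"dz":-5,"rx":0,"ry":0,"rz":0},{"dx":2,"dy":-8.4,"dz":-5,"rx":0,"ry":0,"rz":0},{"dx":2,"dy":-8.4,"dz":-5,"rx":0,"ry":0,"rz":0},{"dx":2,"dy":-8.4,"dz":-5,"rx":0,"ry":0,"rz":0},{"dx":0,"dy":0,"dz":0,"rx":0,"ry":0,"rz":0},{"dx":0,"dy":0,"dz":0,"rx":0,"ry":0,"rz":0}]'; python3 st.py
```

```text
time: 16.2
ee_pos: [495.7, -216.3, 307.0]
tcp_rot: [[-0.198, 0.973, -0.117], [0.842, 0.23, 0.487], [0.501, -0.002, -0.865]]
wrist_force: [0.3, 0.1, -1.5]
opening: 29.7
finger_force: 30.0
t 16.2 ee [ 495.66 -216.31  307.  ] joints [ 0.94  0.39 -0.59  1.7  -0.22  1.41  0.65]
nose in nest [-85.45  -0.35  11.41] bar rot err(nest axes) [-0.  0. -0.]
F nest [ 0.76  0.34 -1.35] open 29.728366750254263
```

```bash
python3 -m crank '[{"dx":2.2,"dy":-8.4,"dz":-5,"rx":0,"ry":0,"rz":0},{"dx":2.1,"dy":-8.4,"dz":-5,"rx":0,"ry":0,"rz":0},{"dx":2,"dy":-8.4,"dz":-5,"rx":0,"ry":0,"rz":0},{"dx":2,"dy":-8.4,"dz":-5,"rx":0,"ry":0,"rz":0},{"dx":0,"dy":0,"dz":0,"rx":0,"ry":0,"rz":0}]'; python3 st.py
```

```text
time: 16.7
ee_pos: [503.7, -251.4, 286.2]
tcp_rot: [[-0.197, 0.974, -0.116], [0.843, 0.228, 0.487], [0.501, -0.002, -0.866]]
wrist_force: [-0.4, -0.4, -1.1]
opening: 29.7
finger_force: 30.0
t 16.7 ee [ 503.74 -251.39  286.18] joints [ 0.95  0.46 -0.56  1.66 -0.18  1.41  0.68]
nose in nest [-43.79  -0.83  11.44] bar rot err(nest axes) [-0.  0. -0.]
F nest [ 0.79 -0.43 -0.76] open 29.73269581521658
```

```bash
python3 -m crank '[{"dx":2.3,"dy":-8.3,"dz":-5.1,"rx":0,"ry":0,"rz":0},{"dx":2.2,"dy":-8.4,"dz":-5.1,"rx":0,"ry":0,"rz":0},{"dx":2.1,"dy":-8.4,"dz":-5.1,"rx":0,"ry":0,"rz":0},{"dx":0,"dy":0,"dz":0,"rx":0,"ry":0,"rz":0},{"dx":0,"dy":0,"dz":0,"rx":0,"ry":0,"rz":0}]'; python3 st.py
```

```text
time: 17.2
ee_pos: [510.6, -274.9, 271.8]
tcp_rot: [[-0.198, 0.973, -0.116], [0.843, 0.23, 0.487], [0.501, -0.002, -0.866]]
wrist_force: [-0.4, -1.0, -2.3]
opening: 29.3
finger_force: 30.0
t 17.2 ee [ 510.56 -274.92  271.79] joints [ 0.95  0.51 -0.54  1.62 -0.16  1.41  0.7 ]
nose in nest [-15.42   0.57  11.19] bar rot err(nest axes) [-0.  0. -0.]
F nest [ 1.91 -0.66 -1.55] open 29.336574622395258
```

```bash
python3 -m crank '[{"dx":0.7,"dy":-3.2,"dz":-2.6,"rx":0,"ry":0,"rz":0},{"dx":0.7,"dy":-3.2,"dz":-2.6,"rx":0,"ry":0,"rz":0},{"dx":0.6,"dy":-2.5,"dz":-1.5,"rx":0,"ry":0,"rz":0},{"dx":0,"dy":0,"dz":0,"rx":0,"ry":0,"rz":0},{"dx":0,"dy":0,"dz":0,"rx":0,"ry":0,"rz":0}]'; python3 st.py
```

```text
time: 17.7
ee_pos: [512.5, -283.7, 265.3]
tcp_rot: [[-0.199, 0.973, -0.117], [0.843, 0.23, 0.487], [0.5, -0.002, -0.866]]
wrist_force: [-0.4, 0.7, -1.6]
opening: 29.7
finger_force: 30.0
t 17.7 ee [ 512.51 -283.67  265.29] joints [ 0.95  0.53 -0.54  1.61 -0.15  1.41  0.71]
nose in nest [-4.36  0.45 10.09] bar rot err(nest axes) [-0.  0. -0.]
F nest [ 0.14 -0.19 -1.72] open 29.694400913896096
```

```bash
python3 -m crank '[{"dx":0.3,"dy":-1.7,"dz":-1.4,"rx":0,"ry":0,"rz":0},{"dx":0.4,"dy":-1.7,"dz":-1,"rx":0,"ry":0,"rz":0},{"dx":0,"dy":0,"dz":0,"rx":0,"ry":0,"rz":0},{"dx":0,"dy":0,"dz":0,"rx":0,"ry":0,"rz":0}]'; python3 st.py
```

```text
time: 18.1
ee_pos: [513.4, -286.0, 263.2]
tcp_rot: [[-0.2, 0.973, -0.118], [0.841, 0.232, 0.488], [0.502, -0.002, -0.865]]
wrist_force: [-2.5, 5.5, 2.7]
opening: 29.8
finger_force: 30.0
t 18.1 ee [ 513.36 -285.96  263.23] joints [ 0.95  0.53 -0.54  1.6  -0.14  1.41  0.71]
nose in nest [-1.6   0.78  9.24] bar rot err(nest axes) [-0.  0. -0.]
F nest [-6.51 -1.18 -0.58] open 29.764175809023588
```

```bash
python3 -m crank '[{"dx":0.3,"dy":-1.3,"dz":-0.8,"rx":0,"ry":0,"rz":0},{"dx":0,"dy":0,"dz":0,"rx":0,"ry":0,"rz":0},{"dx":0,"dy":0,"dz":0,"rx":0,"ry":0,"rz":0}]'; python3 st.py
```

```text
time: 18.4
ee_pos: [513.7, -286.2, 262.7]
tcp_rot: [[-0.2, 0.972, -0.119], [0.84, 0.233, 0.49], [0.504, -0.002, -0.864]]
wrist_force: [-3.9, 9.6, 7.5]
opening: 30.0
finger_force: 30.0
t 18.4 ee [ 513.66 -286.17  262.73] joints [ 0.95  0.54 -0.54  1.6  -0.14  1.41  0.71]
nose in nest [-1.51  0.99  8.64] bar rot err(nest axes) [-0.  0. -0.]
F nest [-12.61  -1.61   1.41] open 29.974427019827925
```

```bash
python3 -m crank '[{"dx":0,"dy":0,"dz":0,"rx":0,"ry":0,"rz":0},{"dx":0,"dy":0,"dz":0,"rx":0,"ry":0,"rz":0},{"dx":0,"dy":0,"dz":0,"rx":0,"ry":0,"rz":0},{"dx":0,"dy":0,"dz":0,"rx":0,"ry":0,"rz":0}]' 0.26
python3 -m crank '[{"dx":1.2,"dy":-4.9,"dz":8.7,"rx":0,"ry":0,"rz":0},{"dx":2.3,"dy":-9.7,"dz":17.3,"rx":0,"ry":0,"rz":0},{"dx":2.3,"dy":-9.7,"dz":17.3,"rx":0,"ry":0,"rz":0},{"dx":2.3,"dy":-9.7,"dz":17.3,"rx":0,"ry":0,"rz":0},{"dx":0,"dy":0,"dz":40,"rx":0,"ry":0,"rz":0},{"dx":0,"dy":0,"dz":30,"rx":0,"ry":0,"rz":0},{"dx":0,"dy":0,"dz":0,"rx":0,"ry":0,"rz":0},{"dx":0,"dy":0,"dz":0,"rx":0,"ry":0,"rz":0}]'
python3 - <<'E'
from h import *
np.set_printoptions(precision=1,suppress=True)
h=np.array([.232,-.973]);X=np.r_[h*np.sqrt(.75),-.5];Z=np.r_[h*.5,np.sqrt(.75)];Y=np.cross(Z,X);N=np.stack([X,Y,Z],1)
s,im,d=snap('wrist','fin')
for n in ['orange_bar_nose','orange_bar_tail','orange_bar','switch_lever']:
    for q in finder.pinpoint('wrist',n)[:1]: print(n,q['conf'],np.array(q['at']),N.T@(atd('wrist',s,q['at'],d)-[517.6,-308.6,36]))
E
```

```text
time: 18.8
ee_pos: [513.5, -288.8, 262.1]
tcp_rot: [[-0.198, 0.973, -0.116], [0.843, 0.23, 0.486], [0.5, -0.001, -0.866]]
wrist_force: [-0.6, 0.2, -0.6]
opening: 51.6
finger_force: 0.0
time: 19.6
ee_pos: [521.7, -322.8, 393.7]
tcp_rot: [[-0.199, 0.973, -0.115], [0.844, 0.23, 0.485], [0.499, -0.0, -0.867]]
wrist_force: [-0.8, -0.1, -0.8]
opening: 54.9
finger_force: 0.0
orange_bar_nose 0.5 [315.1 319.9] [-195.4    1.3  223.4]
orange_bar_tail 0.96 [316.8 235.1] [-160.1    3.4    4.4]
orange_bar 0.89 [313.6 319.2] [-195.2    0.9  222.9]Traceback (most recent call last):
  File "<stdin>", line 6, in <module>
ValueError: it knows: blue_bar, home, jig, nest, nest_mouth, orange_bar, orange_bar_nose, orange_bar_tail, rack
```

View pics/fin.png

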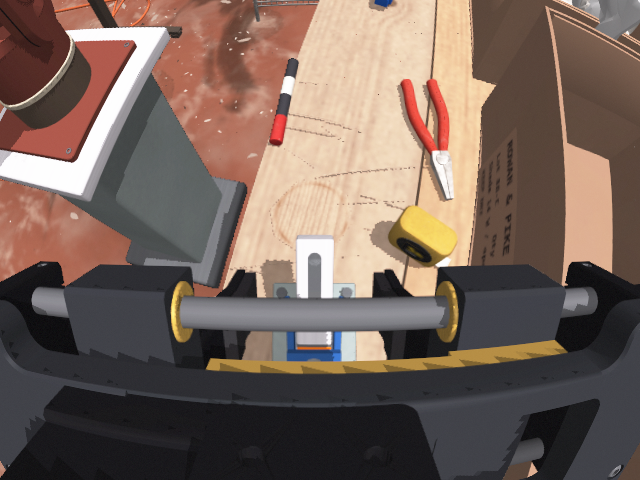

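The tail reads nest x = -160 mm, so the nose is at 0 (home). The picture shows the bar at (315,260) lying in line with the channel. One numeric check of the nose from the earlier viewing pose before handing in.

```bash
python3 -m crank '[{"dx":0,"dy":-10,"dz":0,"rx":-0.0849,"ry":-0.0203,"rz":0},{"dx":0,"dy":-10,"dz":0,"rx":-0.0849,"ry":-0.0203,"rz":0},{"dx":0,"dy":-10,"dz":0,"rx":-0.0849,"ry":-0.0203,"rz":0},{"dx":0,"dy":-10,"dz":0,"rx":-0.0849,"ry":-0.0203,"rz":0},{"dx":0,"dy":0,"dz":0,"rx":-0.0849,"ry":-0.0203,"rz":0},{"dx":0,"dy":0,"dz":0,"rx":-0.0849,"ry":-0.0203,"rz":0},{"dx":0,"dy":0,"dz":0,"rx":0,"ry":0,"rz":0},{"dx":0,"dy":0,"dz":0,"rx":0,"ry":0,"rz":0}]'
python3 - <<'E'
from h import *
np.set_printoptions(precision=1,suppress=True)
h=np.array([.232,-.973]);X=np.r_[h*np.sqrt(.75),-.5];Z=np.r_[h*.5,np.sqrt(.75)];Y=np.cross(Z,X);N=np.stack([X,Y,Z],1)
s,im,d=snap('wrist','fin2')
m=mask(im,'orange'); v,u=np.nonzero(m); P=np.array([atd('wrist',s,(a,b),d) for a,b in zip(u,v)]); Q=(P-[517.6,-308.6,36.8])@N
q=Q[(abs(Q[:,1])<25)&(abs(Q[:,2]-18)<4)]; print(len(q),np.percentile(q,[1,50,99],axis=0)); 
k=q[q[:,0]<-65]; f=q[(q[:,0]>-39)]; print(len(k),len(f),f.max(0) if len(f) else '', [ (q[a].min(0)[1],q[a].max(0)[1]) for a in (q[:,0]<-66,(q[:,0]>-36)&(q[:,0]<-14),q[:,0]>-10) if a.any()])
for n in ['orange_bar_nose','orange_bar_tail']:
    for w in finder.pinpoint('wrist',n)[:1]: print(n,w['conf'],np.array(w['at']),N.T@(atd('wrist',s,w['at'],d)-[517.6,-308.6,36.8]))
E
```

```text
time: 20.6
ee_pos: [521.5, -362.1, 392.3]
tcp_rot: [[-0.23, 0.973, -0.002], [0.973, 0.23, 0.003], [0.003, -0.001, -1.0]]
wrist_force: [0.1, -0.0, 0.1]
opening: 54.8
finger_force: 0.0
1028 [[-63.8 -13.6  16.9]
 [-19.9   0.4  18.6]
 [ -1.5  14.6  20.2]]
0 974 [-0.6 15.3 20.9] [(np.float64(-13.717562073075333), np.float64(15.33237311732584)), (np.float64(-9.556313632811325), np.float64(11.005893313470802))]
orange_bar_nose 0.65 [319.4 168.7] [-5.4 -4.1 19.5]
```

The nose edge is at nest x ≈ -1 mm, the bar sits centred (about 0.6 mm off) with its top 18 mm over the floor: home.

```bash
python3 -c "
from station import robot
print(robot.sign_off())"
```

```text
the job is handed in; nothing more can be done
None
```

The orange-nosed bar is in the jig with its nose against the stop (measured about 1 mm from home) and released; I did not read the lever angle directly or re-measure the blue bar, which was never touched, and the job is handed in at about 21 s with no verdict returned.

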